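# Fish a stray battery cell from under the monitor riser with a pinch reacher

### The job

A battery cell has rolled into the low gap under the clear monitor riser. Take the reacher by its handle, squeeze its trigger so that the jaws close gently on the cell there, lift the cell out with the reacher and lay it in the charger's empty bay, without squeezing the cell hard, dropping it or touching it with the robot itself. Then put the reacher down flat on the desk, clear of the charger, and do not bump the riser or disturb the screwdriver and the box.

Things in the scene. Friction and masses are not known exactly. Their poses are not given: they have to be found in the camera images.
- reacher_handle (a point): Middle of the handle of a pinch reacher lying flat on the desk, 29 mm above its underside. Axes: x towards the jaws, y left, z up. The handle is two upright plates 64 mm long (x), 16 to 58 mm above the underside, 55 to 62 mm over all: pinch them together from above. A base block 100 x 44 mm, 14 mm high, lies below them (60 mm behind to 40 mm ahead; a weight 36 mm high on its rear 20 mm).
- trigger: The right handle plate: a sprung trigger, outer face at y = -28 mm when free; axes and origin as reacher's when free. Squeezed, it slides up to 22.5 mm to +y against a spring: 6 N to start it plus 0.3 N per mm. More squeeze closes the jaws, less opens them. Each jaw presses with 0.67 x (squeeze minus spring force).
- reacher: The whole reacher, 0.2 kg, 280 mm long, 66 mm wide; origin on its underside below the handle's middle, axes as the handle. Its left handle plate is fixed; its outer face is a screw-set pad standing anywhere from y = +27 to +34 mm (setting not measured, so the width at which the jaws meet a thing varies by 7 mm). Empty, it balances near the handle's middle.
- reacher_jaws (a point): Point midway between the jaws, 190 mm ahead of the handle's middle, 15 mm above the reacher's underside; same axes. Behind it (30 to 44 mm) is a cross bar 66 mm wide, 19 to 33 mm above the underside, on a 12 mm shaft 20 to 32 mm above it.
- jaw_left: Left jaw (+y side): an upright rubber-faced plate parallel to x, 5 mm thick, 62 mm long (32 mm behind to 30 mm ahead of the jaws' midpoint), 5 to 25 mm above the reacher's underside. The jaws stand 50 mm apart when open; each moves in 0.75 mm per mm of trigger travel. Origin and axes as reacher's when open.
- jaw_right: Right jaw (-y side), the mirror image of the left one; moves to +y as it closes. Origin and axes as reacher's when open.
- cell_center (a point): Centre of the stray battery cell: a black cylinder of 21 mm diameter, 65 mm long, about 55 g, lying on the desk under the riser (centre 10.5 mm up). Its own x axis is its length (which end leads does not matter). A jaw pressing harder than 10 N dents it.
- cell: The stray cell; origin on its surface, 10.5 mm below the centre at the start; x along its length.
- riser_mouth (a point): Middle of the front of the gap under the clear acrylic monitor riser, 26 mm above the desk. Axes: x along the front edge, y into the gap, z up. The gap is 52 mm high, 194 mm deep to a white back board, open at both ends; four legs of 16 mm diameter at x = +-141 mm, 9 and 191 mm behind the front.
- riser: The clear riser, fixed, 300 x 200 mm, its 8 mm top reaching 60 mm above the desk; origin on the desk under its middle, 100 mm behind the front edge; axes as the mouth.
- bay (a point): Where the centre of a cell lying in the charger's empty bay is, 26.8 mm above the desk. x along the bay from its low foot to the display block, y left, z up. Two rails along x, 94 mm long, 6 mm wide, 16 mm apart inside, tops 20 mm up, cradle the cell between them. At the foot is a 30 mm wide stop 23 mm high, 47 mm from this point. Lay the cell along x.
- charger: Black two-bay charger, fixed, 210 x 136 mm, base 10 mm thick; origin on the desk, 26 mm left of the empty bay's centre, axes as the bay. Display block: from 50 to 130 mm ahead of the origin, full width, 42 mm high. The other bay, parallel and 52 mm left of the empty one, holds a like cell.
- screwdriver: Bystander: a screwdriver lying on the desk; origin under its middle.
- cell_case: Bystander: a grey plastic box 85 x 75 x 30 mm; origin under its centre.

How it is judged (in metres and radians):
On the way, in this order (a step that is already met when the one before it is completed fails the run):
1. both jaws of the reacher press on the cell while it is still under the riser (contact force between each of jaw_left, jaw_right and cell above 0.8 N and y of cell_center in the frame of riser_mouth above 0.02 m), for 0.2 s.
2. the cell hangs in the jaws, lifted clear of the desk outside the gap (contact force between each of jaw_left, jaw_right and cell above 0.3 N and height (world z) of cell_center above 0.03 m and y of cell_center in the frame of riser_mouth below -0.02 m), for 0.2 s.
At the end, for the whole second after the job is handed in: The cell lies at rest on the empty bay's rails (centre within 16 mm along the bay, 4 mm across and in height, within 0.12 rad of the bay's length) and the reacher lies flat and at rest on the desk, touching neither charger nor cell (x of cell_center in the frame of bay between -0.016 and 0.016 m and y of cell_center in the frame of bay between -0.004 and 0.004 m and z of cell_center in the frame of bay between -0.004 and 0.004 m and angle between the x axis of cell_center and the x axis of bay, either way round below 0.12 rad and linear speed of each of cell, reacher below 0.03 m/s and height (world z) of reacher below 0.006 m and angle between reacher's own z axis and vertical below 0.08 rad and contact force between reacher and charger below 0.1 N and contact force between reacher and cell below 0.1 N).
It fails at once if a jaw squeezes the cell with more than 10 N (contact force between any of jaw_left, jaw_right and cell above 10 N).
It fails at once if the robot itself touches the cell (contact force between any of the fingers, the arm and cell above 0.3 N).
It fails at once if the cell is dropped or flung (faster than 0.7 m/s) (linear speed of cell above 0.7 m/s).
It fails at once if the riser is bumped with more than 12 N (contact force between any of reacher, the arm, the fingers and riser above 12 N).
It fails at once if a bystander is moved more than 30 mm (distance of any of screwdriver, cell_case from where it was at the start of the episode above 0.03 m).
It also fails if it takes over 72 s, if anything falls off the work surface, if the arm or the gripper's body presses on something with over 40 N, if the wrist force passes 120 N, or if a joint passes its speed limit or range.

### The arm

A 6-joint arm with a two-finger parallel gripper is mounted at the origin on the work surface. World frame = base frame: x ahead of the robot, y to its left, z up, the work surface at z = 0. Lengths are in m, angles in degrees, forces in N, time in s.
With the tool pointing down it reaches from about 0.35 to 0.725 m from the base axis. Payload 6 kg.
Tool frame: the origin (TCP) lies at the very end of the fingers, on their centre line; the grasp point (between the pads) lies 19 mm behind it; z points along the fingers, y is the line along which they close (so a half turn about z gives the same grasp; the last joint's range is limited). The gripper opens to 85 mm and grips with 20 to 120 N. Pads are 22 mm wide; open, the fingers measure 114 mm over their backs; the gripper's body (76 mm by 85 mm) begins 54 mm behind the grasp point. The pads swing forward as they close: fully open they stand 13 mm farther back than shut.
Start: joints at [88.333, 2.303, 4.859, 0, -92.561, -19.12], TCP at [0.213, 0.561, 0.231] pointing down, gripper open.
Joint ranges: [-146.85, 146.85], [-73.84, 115.35], [-62.03, 85.46], [-188.31, 113.3], [-161.28, -10.13], [-171.36, 171.36]. Speed limits (degrees/s): [147.25, 147.25, 172.46, 180, 180, 180].

### API

Orientations are given as a 3x3 rotation matrix whose columns are the frame's x, y, z axes.
In Python, from workcell import bot gives the robot as it stands. The module is installed in compiled form; this text tells all that it offers. Calls block until the motion is done:
- bot.move_ptp(position, orientation): joint-space move of the TCP to a pose.
- bot.servo_line(position, frame=None, rate=0.15, force_limit=None): straight line of the TCP; frame=None keeps the orientation; rate is the mean speed in m/s. With force_limit (N) it stops when the force on the tool has changed by that much, and returns True; else False.
- bot.set_joints(angles): joint-space move.
- bot.grip(opening, force=None): finger opening in m; force is the grip in N (None keeps the last); returns when the fingers have stopped.
- bot.hold(seconds).
- bot.inverse_kinematics(position, orientation): joint angles nearest the present ones, or None.
- bot.get_image(name): name is "side" or "top"; returns (picture, depth): 480x640x3 uint8, blue, green, red; 480x640 float32, m along the optical axis (not along the pixel's ray), 0 where there is no reading.
- bot.camera_model(name): a dict with "K" (3x3 intrinsics, pixels), "k1" (the pictures are not rectified: a ray, as slopes to the right and down, at radius r is drawn at 1 + k1 r^2 times it, then the intrinsics apply), "T" (4x4, takes a point from camera to world coordinates). Camera axes: x right, y down, z forward; pixel columns grow to the right and rows downward; lengths in m; the calibration is good to about 2 mm. A picture is of the moment at which its call begins. camera_model takes no time and is no camera call.
A pose or a line that the arm cannot do raises bot.IKError and nothing moves.
- bot.job_done(): hands the job in; it is judged then, once.
Trained networks look in the newest picture that a camera, given by its name, has taken for a name from the list of things; names that differ only in an ending like _2 or _b are one class to them, and where a whole thing is asked for, a point or a joint stands for the part that bears it (a point fixed in the world has none). Each returns a list of dicts, best first, with "confidence" (0 to 1); they miss things now and then, are a little off and sometimes report something else, mostly with a low value. They report only what shows in the picture. A call takes as long as a camera call.
- bot.outline_of(name, camera): "pixels" (480x640 bool, what is visible of it) and "uv" ([column, row] in pixels, amid what is visible of it).
Readings, each from a call of its own:
- bot.read_t(): time.
- bot.read_joints(): joint angles.
- bot.read_dq(): joint speeds.
- bot.read_effort(): joint torques, N m.
- bot.read_position(): TCP position.
- bot.read_tool_rot(): TCP orientation.
- bot.read_wrist_force(): force on the tool from outside, world axes, zero at the start.
- bot.read_wrist_torque(): the same for the moment, N m.
- bot.read_gripper_width(): finger opening in m.
- bot.read_grasp_force(): force on a finger pad.
Only numpy, scipy, OpenCV 4.12 (cv2) and the standard library are available. Lean on these libraries where they do the work, as an engineer would, in place of code of your own. Each camera call takes 0.05 s, during which the arm holds its last target. There are 200 camera calls.

## Working session

There is one attempt and no reset: what is moved stays moved. The work goes in short steps, each a Python script; the robot and the scene stay as the last script left them, time stands still between calls to the robot, and variables do not carry over. Pictures are saved under pics/ and viewed, at most 10 in all, crops included, and the job is handed in when it is done.

```bash
ls; mkdir -p pics
python3 - <<'E'
from workcell import bot
import cv2,numpy as np
for n in ("top","side"):
    im,d=bot.get_image(n); cv2.imwrite(f"pics/{n}0.png",im); np.savez(f"pics/{n}0.npz",im=im,d=d)
    m=bot.camera_model(n); print(n,m)
    for o in ("reacher_handle","reacher","reacher_jaws","jaw_left","jaw_right","cell","cell_center","riser","riser_mouth","charger","bay","screwdriver","cell_case","trigger"):
        try:
            r=bot.outline_of(o,n)
            print(o,[(round(x["confidence"],2),np.round(x["uv"]).tolist(),int(x["pixels"].sum())) for x in r][:3])
        except Exception as e: print(o,e)
print(bot.read_t())
E
```

```text
pics
top {'K': array([[489.93890032,   0.        , 322.70538494],
       [  0.        , 489.93890032, 249.55769345],
       [  0.        ,   0.        ,   1.        ]]), 'k1': -0.037704489940529586, 'T': array([[-3.74343064e-03, -9.84415557e-01,  1.75818082e-01,
         3.85621134e-01],
       [-9.99868393e-01,  9.09234446e-04, -1.61978416e-02,
        -6.17713770e-02],
       [ 1.57855475e-02, -1.75855578e-01, -9.84289405e-01,
         1.14428276e+00],
       [ 0.00000000e+00,  0.00000000e+00,  0.00000000e+00,
         1.00000000e+00]])}
reacher_handle [(0.81, [356.0, 310.0], 1567), (0.75, [382.0, 223.0], 5267)]
reacher [(0.73, [350.0, 307.0], 1807), (0.37, [476.0, 232.0], 1186)]
reacher_jaws [(0.89, [356.0, 307.0], 1630), (0.48, [164.0, 279.0], 12031)]
jaw_left []
jaw_right []
cell []
cell_center []
riser [(0.86, [163.0, 276.0], 11889)]
riser_mouth [(0.85, [166.0, 276.0], 11896)]
charger [(0.97, [383.0, 226.0], 5231)]
bay [(0.69, [383.0, 225.0], 5142)]
screwdriver [(0.88, [280.0, 178.0], 417)]
cell_case [(0.94, [478.0, 232.0], 1162)]
trigger [(0.65, [364.0, 300.0], 211)]
side {'K'
[... 382 characters left out ...]
0.        ,  0.        ,  0.        ,  1.        ]])}
reacher_handle [(0.57, [264.0, 286.0], 1780)]
reacher [(0.82, [268.0, 290.0], 1627)]
reacher_jaws [(0.65, [264.0, 286.0], 1657)]
jaw_left [(0.59, [248.0, 244.0], 48)]
jaw_right [(0.67, [268.0, 199.0], 42), (0.64, [269.0, 242.0], 36)]
cell [(0.63, [268.0, 200.0], 46)]
cell_center [(0.46, [269.0, 199.0], 40)]
riser [(0.96, [256.0, 182.0], 3870), (0.62, [375.0, 295.0], 5647)]
riser_mouth [(0.61, [256.0, 183.0], 3916)]
charger [(0.97, [373.0, 297.0], 5578)]
bay [(0.62, [375.0, 299.0], 5523)]
screwdriver [(0.76, [381.0, 228.0], 264)]
cell_case [(0.89, [408.0, 377.0], 2500), (0.49, [282.0, 288.0], 285)]
trigger [(0.59, [281.0, 288.0], 289)]
1.5
```

Run:
```python
import cv2
a=cv2.imread("pics/top0.png"); cv2.imwrite("pics/top0c.png",cv2.resize(a[130:370,60:520],None,fx=1.73,fy=1.73,interpolation=cv2.INTER_CUBIC))
b=cv2.imread("pics/side0.png"); cv2.imwrite("pics/side0c.png",cv2.resize(b[130:370,170:490],None,fx=2.5,fy=2.5,interpolation=cv2.INTER_CUBIC))
```

```text
(no output)
```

View pics/top0c.png

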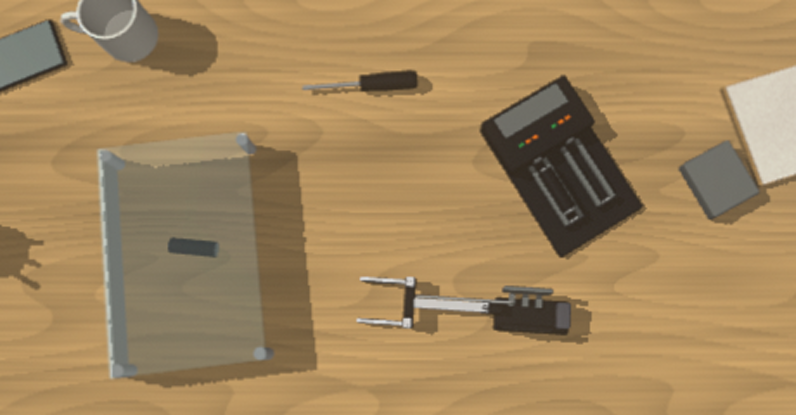

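View pics/side0c.png

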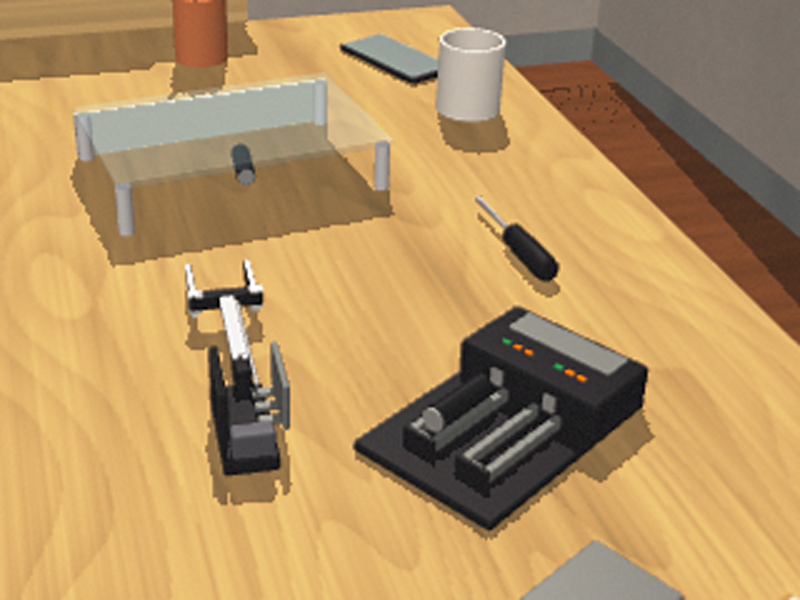

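Top view: the reacher (crop ~(530,315)) points left with its jaws at ~(360,302). The cell lies under the riser at ~(193,247), roughly along the reacher's direction. The charger's empty bay is the right one at ~(590,172), with its display up-left. The side view agrees. Next I turn these into metric poses.

```bash
cat > h.py <<'E'
import numpy as np, cv2
from workcell import bot
def rays(n,uv):
    m=bot.camera_model(n);K=m["K"];T=m["T"]
    d=(np.atleast_2d(np.asarray(uv,float))-K[:2,2])/[K[0,0],K[1,1]]
    s=d.copy()
    for _ in range(8): s=d/(1+m["k1"]*(s**2).sum(1,keepdims=True))
    return np.c_[s,np.ones(len(s))],T
def onplane(n,uv,z):
    s,T=rays(n,uv); w=s@T[:3,:3].T; return T[:3,3]+w*((z-T[2,3])/w[:,2])[:,None]
def cloud(n,d,mask=None):
    ok=d>0
    if mask is not None: ok&=mask
    v,u=np.nonzero(ok); s,T=rays(n,np.c_[u,v]); return (s*d[v,u][:,None])@T[:3,:3].T+T[:3,3],np.c_[u,v]
def project(n,P):
    m=bot.camera_model(n);T=m["T"];K=m["K"]
    c=(np.atleast_2d(P)-T[:3,3])@T[:3,:3]; s=c[:,:2]/c[:,2:]
    s=s*(1+m["k1"]*(s**2).sum(1,keepdims=True)); return s*[K[0,0],K[1,1]]+K[:2,2]
def rect(P):
    (c,sz,a)=cv2.minAreaRect((P[:,:2]*1000).astype(np.float32)); return np.round(c,1),np.round(sz,1),round(a,1)
def line(P):
    c=P[:,:2].mean(0); u,s,vt=np.linalg.svd(P[:,:2]-c,full_matrices=False); d=vt[0]; return np.round(c*1000,1),round(np.degrees(np.arctan2(d[1],d[0]))%180,2)
E
python3 - <<'E'
from h import *
for n in("top","side"):
    f=np.load(f"pics/{n}0.npz"); im,d=f["im"].astype(int),f["d"]
    P,uv=cloud(n,d); col=im[uv[:,1],uv[:,0]]; g=col.max(1)
    print("==",n)
    tab=(abs(P[:,0]-.45)<.04)&(abs(P[:,1]+.03)<.06)
    print("desk z",np.median(P[tab][:,2]))
    def reg(x0,x1,y0,y1,z0,z1): return (P[:,0]>x0)&(P[:,0]<x1)&(P[:,1]>y0)&(P[:,1]<y1)&(P[:,2]>z0)&(P[:,2]<z1)
    k=reg(.35,.75,.1,.45,.05,.07); print("riser",k.sum(),rect(P[k]))
    k=reg(.40,.80,-.4,-.1,.036,.05)&(g<200); print("display",k.sum(),rect(P[k]) )
    k=reg(.40,.80,-.4,-.12,.006,.05)&(g<90)&~reg(.3,.5,-.25,0,0,.1); print("charger",k.sum(),rect(P[k]))
    k=reg(.38,.52,-.25,-.09,.045,.065); Q=P[k];print("plates",k.sum(),line(Q),rect(Q) if k.sum()>3 else 0)
    k=reg(.38,.52,-.25,.02,.008,.065); Q=P[k];print("reacher",k.sum(),line(Q),rect(Q))
    k=reg(.40,.52,-.02,.05,.008,.035); Q=P[k];print("jaws",k.sum(),np.round(Q[np.argsort(Q[:,0])][::6]*1000).tolist())
    # cell dark under riser
    if n=="top":
        b=(g.copy()<95); roi=(uv[:,0]>145)&(uv[:,0]<200)&(uv[:,1]>255)&(uv[:,1]<290)&b
        Q=onplane(n,uv[roi],.0105); print("cell",roi.sum(),line(Q),rect(Q), np.median(P[roi][:,2]))
    else:
        roi=(uv[:,0]>255)&(uv[:,0]<280)&(uv[:,1]>183)&(uv[:,1]<208)&(g<110)
        Q=onplane(n,uv[roi],.0105); print("cell",roi.sum(),line(Q),rect(Q),np.median(P[roi][:,2]))
E
```

```text
== top
desk z 0.00046448983386149223
riser 11916 (array([522.1, 275.9]), array([301.8, 201.4]), 6.9)
display 2032 (array([ 589.9, -200.4]), array([343. , 152.7]), 4.2)
charger 4096 (array([ 662.6, -257.5]), array([209.3, 210.1]), 31.6)
plates 209 (array([ 444.8, -170.2]), np.float64(173.05)) (array([ 448.2, -170.8]), array([68.7, 56.2]), 86.7)
reacher 1603 (array([ 450. , -130.7]), np.float64(84.57)) (array([ 454.6, -105.9]), array([251.3,  65.7]), 87.4)
jaws 241 [[426.0, -19.0, 34.0], [428.0, -17.0, 32.0], [430.0, 1.0, 26.0], [431.0, 8.0, 24.0], [432.0, -17.0, 32.0], [433.0, 26.0, 26.0], [433.0, -3.0, 23.0], [433.0, 35.0, 24.0], [433.0, 43.0, 20.0], [435.0, -15.0, 31.0], [435.0, 40.0, 28.0], [435.0, 49.0, 26.0], [435.0, 15.0, 23.0], [437.0, -19.0, 33.0], [437.0, 47.0, 25.0], [437.0, 29.0, 22.0], [439.0, -17.0, 29.0], [444.0, -13.0, 32.0], [448.0, -17.0, 31.0], [452.0, -19.0, 34.0], [455.0, -17.0, 32.0], [459.0, -12.0, 31.0], [464.0, -19.0, 31.0], [468.0, -17.0, 32.0], [473.0, -19.0, 28.0], [477.0, -19.0, 33.0], [484.0, -17.0, 32.0], [485.0, 2.0, 24.0], [485.0, 13.0, 20.0], [486.0, -
[... 701 characters left out ...]
4]), 85.6)
reacher 1607 (array([ 449.2, -147.5]), np.float64(84.6)) (array([ 456. , -107.2]), array([254.5,  66. ]), 87.5)
jaws 124 [[427.0, -18.0, 23.0], [429.0, -10.0, 33.0], [432.0, -17.0, 34.0], [433.0, 19.0, 26.0], [434.0, 42.0, 12.0], [435.0, 30.0, 25.0], [436.0, 19.0, 26.0], [437.0, 13.0, 27.0], [438.0, -18.0, 16.0], [439.0, 41.0, 26.0], [448.0, -17.0, 32.0], [459.0, -18.0, 34.0], [467.0, -12.0, 31.0], [477.0, -19.0, 34.0], [486.0, 4.0, 24.0], [487.0, 0.0, 26.0], [488.0, 37.0, 26.0], [489.0, 7.0, 25.0], [490.0, -0.0, 26.0], [491.0, 40.0, 24.0], [492.0, 23.0, 25.0]]
cell 82 (array([536.8, 281.4]), np.float64(83.74)) (array([536.5, 273.5]), array([94.6, 20.9]), 82.9) 0.05963167822031812
```

```bash
cat >> h.py <<'E'
def R(head,flip):
    a=np.radians(head); y=np.array([-np.sin(a),np.cos(a),0])*(-1 if flip else 1); z=np.array([0,0,-1.]); return np.c_[np.cross(y,z),y,z]
def ax(head):
    a=np.radians(head); return np.array([np.cos(a),np.sin(a),0]),np.array([-np.sin(a),np.cos(a),0])
E
python3 - <<'E'
from h import *
from scipy.ndimage import binary_dilation
for n in("top","side"):
    f=np.load(f"pics/{n}0.npz"); im,d=f["im"].astype(int),f["d"]
    bot.get_image(n); m=bot.outline_of("charger",n)[0]["pixels"]
    P,uv=cloud(n,d,m); g=im[uv[:,1],uv[:,0]].max(1)
    print(n,"all",rect(P[P[:,2]>.004]),"disp",rect(P[P[:,2]>.034]))
    c=np.array([.6433,-.2282]); X,Y=ax(31.1); L=(P[:,:2]-c)@np.c_[X[:2],Y[:2]]
    Pz=P[:,2]; print(" x ext of z>.034",np.percentile(L[Pz>.034],[1,99],axis=0).round(4).tolist())
    k=(Pz>.014)&(Pz<.034)&(L[:,0]<.02)
    for lo,hi in((-.07,-.0),(.0,.07)):
        q=k&(L[:,1]>lo)&(L[:,1]<hi); print(" rails",lo,q.sum(),rect(P[q]),np.percentile(L[q],[2,50,98],axis=0).round(4).tolist())
    k=(g>110)&(L[:,0]<.02)&(L[:,0]>-.1); 
    for lo,hi in((-.06,0),(0,.06)):
        q=k&(L[:,1]>lo)&(L[:,1]<hi); print(" bright",q.sum(),np.percentile(L[q],[2,50,98],axis=0).round(4).tolist(), Pz[q].mean())
    m=bot.outline_of("trigger",n)
    for r in m[:1]:
        Q,_=cloud(n,d,r["pixels"]); print(" trig",rect(Q[Q[:,2]>.03]),line(Q[Q[:,2]>.045]))
for h,p in((87.4,(.4524,-.17,.1)),(83.8,(.514,.085,.1)),(31,(.49,-.35,.1)),(31,(.35,-.42,.1))):
    for fl in(0,1):
        j=bot.inverse_kinematics(p,R(h,fl)); print(h,fl,None if j is None else np.round(j))
E
```

```text
top all (array([ 647.3, -224.2]), array([217.9, 138. ]), 31.2) disp (array([ 664.1, -214. ]), array([163.7, 138. ]), 31.2)
 x ext of z>.034 [[-0.0485, -0.0645], [0.1053, 0.0689]]
 rails -0.07 286 (array([ 625.2, -275.9]), array([119.9,  59.4]), 32.1) [[-0.0741, -0.0488], [-0.0318, -0.0277], [0.0174, -0.0096]]
 rails 0.0 311 (array([ 595.3, -216.8]), array([109.3,  66.4]), 44.4) [[-0.0741, 0.0134], [-0.0326, 0.0358], [0.018, 0.0513]]
 bright 33 [[-0.0692, -0.0368], [-0.0445, -0.0296], [0.0003, -0.013]] 0.019615664546699878
 bright 13 [[-0.0698, 0.0224], [-0.0583, 0.0298], [0.01, 0.0377]] 0.023071899041704907
 trig (array([ 473.3, -172.2]), array([61.8,  6.3]), 85.9) (array([ 472.8, -171.9]), np.float64(85.53))
side all (array([ 644.4, -226.3]), array([212.5, 138.4]), 31.2) disp (array([ 664.6, -216.1]), array([166.4, 137.3]), 32.4)
 x ext of z>.034 [[-0.0523, -0.0669], [0.1039, 0.065]]
 rails -0.07 375 (array([ 634.8, -269.2]), array([96.2, 40.5]), 30.8) [[-0.0744, -0.0399], [-0.035, -0.028], [0.0181, -0.0115]]
 rails 0.0 392 (array([ 605. , -219.5]), array([96.4, 31.5]), 31.5) [[-0.0745, 0.0119], [-0.0451, 0.0175], [0.0152, 0.0399]]
 bright 171 [[-0.0654, -0.0397], [-0.0272, -0.0315], [0.013, -0.0117]] 0.020628754991344228
 bright 76 [[-0.0676, 0.014], [-0.0561, 0.0273], [0.0128, 0.039]] 0.0262393091564186
 trig (array([ 472.5, -179.3]), array([71.4, 15.3]), 75.8) (array([ 473. , -179.1]), np.float64(86.69))
87.4 0 [  3. -15. -25.   0. -80.  -6.]
87.4 1 None
83.8 0 [ 32.  -9. -19.   0. -79. -38.]
83.8 1 [ 32.  -9. -19.   0. -79. 142.]
31 0 [-16.   4.  -7.   0. -79. -43.]
31 1 [-16.   4.  -7.   0. -79. 137.]
31 0 [-29.  -4. -16.   0. -79. -30.]
31 1 [-29.  -4. -16.   0. -79. 150.]
```

Run:
```python
from h import *
H=87.2; X,Y=ax(H); h=np.array([.450,-.171,0]); p=h+X*.015
bot.grip(.085,20)
bot.move_ptp(p+[0,0,.14],R(H,0))
print("hit",bot.servo_line(p+[0,0,.018],rate=.08,force_limit=6),bot.read_position(),bot.read_t())
for w in (.072,.066,.063,.061,.059,.057,.055,.053,.051):
    bot.grip(w); f=bot.read_grasp_force(); print(w,round(bot.read_gripper_width(),4),round(f,2),np.round(bot.read_wrist_force(),1))
    if f>5: break
print(bot.read_t())
```

```text
hit False [ 0.45111106 -0.15603533  0.0185588 ] 6.375
0.072 0.0719 0.0 [ 0.8  0.3 -0.2]
0.066 0.0661 0.0 [-0.1 -0.3 -0.2]
0.063 0.0632 0.0 [-0.1 -0.4 -0.1]
0.061 0.0609 0.0 [ 1.  -0.7 -0.8]
0.059 0.059 0.0 [ 0.4  0.9 -0.3]
0.057 0.0572 0.86 [-2.7  0.4  1.8]
0.055 0.055 8.28 [-4.6  1.2  5. ]
7.9833
```

Run:
```python
from h import *
bot.grip(.053); print(bot.read_gripper_width(),bot.read_grasp_force(),bot.read_wrist_force())
for n in("top","side"):
    im,d=bot.get_image(n); np.savez(f"pics/{n}1.npz",im=im,d=d); cv2.imwrite(f"pics/{n}1.png",im)
    P,uv=cloud(n,d)
    k=(P[:,0]>.38)&(P[:,0]<.52)&(P[:,1]>-.01)&(P[:,1]<.07)&(P[:,2]>.014)&(P[:,2]<.03); Q=P[k]
    c=Q[:,0].mean()
    for s in(Q[Q[:,0]<c],Q[Q[:,0]>c]): print(n,line(s),rect(s),np.percentile(s[:,2],90))
    im=im[130:370] if n=="top" else im[150:340,200:400]
    cv2.imwrite(f"pics/{n}1c.png",cv2.resize(im[:,230:450] if n=="top" else im,None,fx=3,fy=2.5))
```

```text
0.0530076477521495 9.852011650800705 [-6.29953654  0.94024816  7.30652344]<stdin>:7: RuntimeWarning: Mean of empty slice.
  ret = ret.dtype.type(ret / rcount)
h.py:22: RuntimeWarning: Mean of empty slice.
  c=P[:,:2].mean(0); u,s,vt=np.linalg.svd(P[:,:2]-c,full_matrices=False); d=vt[0]; return np.round(c*1000,1),round(np.degrees(np.arctan2(d[1],d[0]))%180,2)
  ret = um.true_divide(
Traceback (most recent call last):
  File "h.py", line 22, in line
    c=P[:,:2].mean(0); u,s,vt=np.linalg.svd(P[:,:2]-c,full_matrices=False); d=vt[0]; return np.round(c*1000,1),round(np.degrees(np.arctan2(d[1],d[0]))%180,2)
                                                                              ~~^^^
IndexError: index 0 is out of bounds for axis 0 with size 0
```

Run:
```python
from h import *
p=np.array(bot.read_position())
for dz in(.0007,.0014,.0025,.004,.006):
    bot.servo_line(p+[0,0,dz],rate=.02); print(dz,np.round(bot.read_wrist_force(),1),np.round(bot.read_wrist_torque(),2),round(bot.read_grasp_force(),1))
n="side"
im,d=bot.get_image(n)
P,uv=cloud(n,d)
k=(P[:,0]>.38)&(P[:,0]<.54)&(P[:,1]>-.0)&(P[:,1]<.07)&(P[:,2]>.010)&(P[:,2]<.04); Q=P[k]
c=Q[:,0].mean(); print(k.sum())
for s in(Q[Q[:,0]<c],Q[Q[:,0]>c]):
    if len(s)>3: print(n,line(s),rect(s),np.percentile(s[:,2],[10,90]))
cv2.imwrite(f"pics/side1c.png",cv2.resize(im[150:340,200:400],None,fx=3,fy=3))
```

```text
0.0007 [-0.5  0.4 -2. ] [ 0.02 -0.04  0.02] 6.7
0.0014 [ 0.6  0.  -1.8] [-0.01  0.03  0.02] 6.8
0.0025 [-0.2 -0.7 -2.4] [-0.03  0.02  0.01] 6.8
0.004 [-1.   0.3 -1.6] [ 0.    0.   -0.02] 6.8
0.006 [-0.4 -0.2 -2.4] [-0.    0.    0.01] 6.8
7
side (array([437.7,  44.7]), np.float64(84.33)) (array([437.8,  45.1]), array([7.9, 0.2]), 83.8) [0.02241941 0.03243115]
```

View pics/side1c.png

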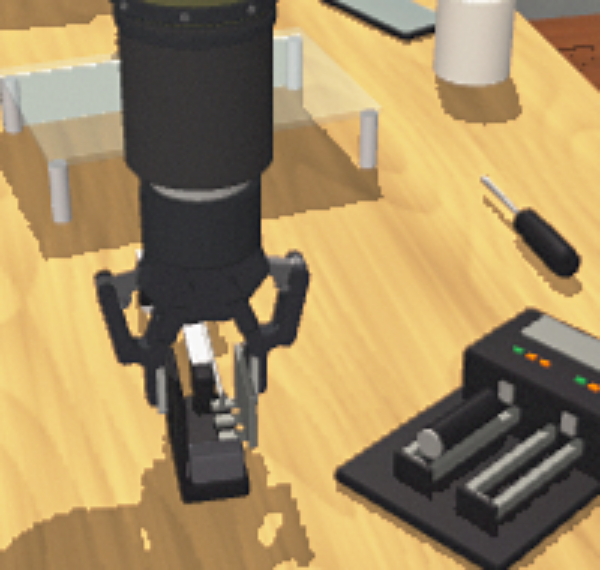

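```bash
cat > mv.py <<'E'
from h import *
W0=.0557; P_=.0277; GX=.015
def tcp(jaw,H,under,w,gx=GX,zo=.019):
    X,Y=ax(H); j=np.array([jaw[0],jaw[1],0]); return j-X*(.19-gx)+Y*(P_-w/2)+[0,0,under+zo]
E
python3 - <<'E'
from mv import *
H=83.9; X,Y=ax(H); cell=np.array([.535,.2736,0])
p=np.array(bot.read_position())
bot.servo_line(p+[0,0,.02],rate=.1)
bot.servo_line(tcp(cell-X*.15,H,.02,.053),R(H,0),rate=.12)
bot.servo_line(tcp(cell-X*.15,H,.004,.053),rate=.06)
print(bot.read_position(),bot.read_grasp_force(),np.round(bot.read_wrist_force(),1),bot.read_gripper_width())
for n in("top","side"):
    im,d=bot.get_image(n); cv2.imwrite(f"pics/{n}2.png",im)
    Pc,uv=cloud(n,d); L=(Pc-(cell-X*.15))@np.c_[X,Y,[0,0,1]]
    for nm,lo,hi in(("left",.005,.045),("right",-.045,-.005)):
        k=(L[:,0]>-.026)&(L[:,0]<.04)&(L[:,1]>lo)&(L[:,1]<hi)&(L[:,2]>.018)&(L[:,2]<.034); s=L[k]
        if len(s)>3: print(n,nm,k.sum(),line(s),rect(s),np.percentile(s[:,2],[10,50,90]).round(4), np.percentile(s[:,0],[0,100]))
    k=(L[:,0]>-.06)&(L[:,0]<-.02)&(abs(L[:,1])<.045)&(L[:,2]>.028)&(L[:,2]<.045); print("bar",k.sum(),rect(L[k]) if k.sum()>3 else 0)
m=cv2.imread("pics/top2.png"); cv2.imwrite("pics/top2c.png",cv2.resize(m[180:380,120:420],None,fx=2.6,fy=2.6))
print(bot.read_t())
E
```

```text
[ 0.49882549 -0.04976844  0.02238404] 6.819269210100174 [ 0.4 -0.3 -1.3] 0.05295329128071561
bar 0 0
bar 15 (array([-39. ,  25.9]), array([ 5. , 15.1]), 84.1)
11.55
```

View pics/top2c.png

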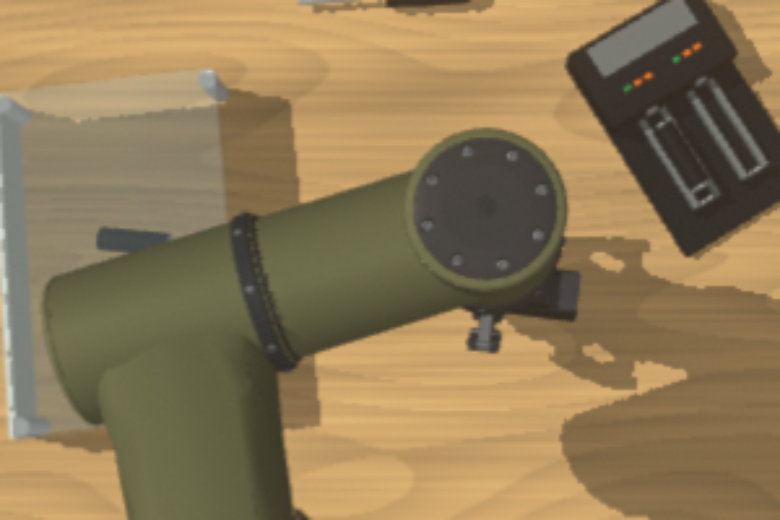

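The arm hides the jaws from above. The side cloud shows the cross bar about where the model puts it (x −39, left edge +33 mm), so I insert now.

Run:
```python
from mv import *
H=83.9; X,Y=ax(H); cell=np.array([.535,.2736,0])
print("hit",bot.servo_line(tcp(cell,H,.003,.053),rate=.06,force_limit=5))
print("hit",bot.servo_line(tcp(cell,H,-.0005,.053),rate=.02,force_limit=2.5))
print(bot.read_position(),bot.read_grasp_force(),np.round(bot.read_wrist_force(),1),bot.read_t())
for n in("side",):
    im,d=bot.get_image(n); cv2.imwrite(f"pics/{n}3.png",im)
    cv2.imwrite("pics/side3c.png",cv2.resize(im[150:310,190:340],None,fx=3.7,fy=3.7,interpolation=cv2.INTER_CUBIC))
print([(r["confidence"],r["uv"]) for o in("jaw_left","jaw_right","cell") for r in bot.outline_of(o,"side")])
print(project("side",[cell+[0,0,.0105]-X*.0325, cell+X*.03+Y*.023+[0,0,.025],cell+X*.03-Y*.023+[0,0,.025]]))
```

```text
hit False
hit True
[0.51545858 0.09972707 0.01903835] 6.79709829390049 [0.4 1.3 3.4] 14.4333
[]
[[267.64294652 200.59110629]
 [257.06815047 186.37358138]
 [273.53087216 185.47340396]]
```

View pics/side3c.png

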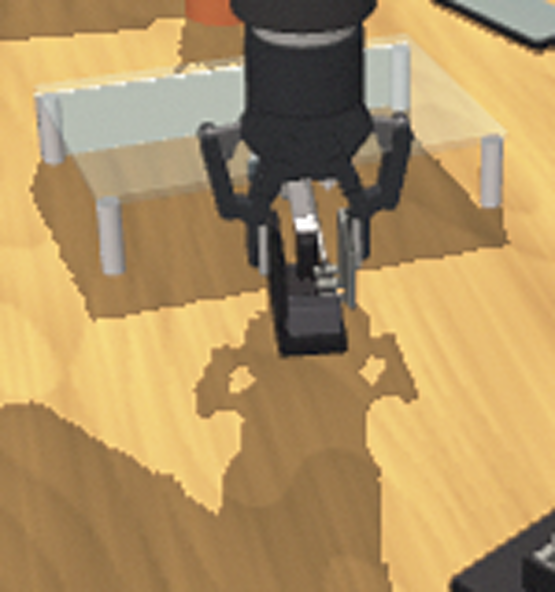

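```bash
cat >> mv.py <<'E'
def back(w): return .076-np.sqrt(.076**2-(w/2)**2)
E
python3 - <<'E'
from mv import *
H=83.9; X,Y=ax(H)
p0=np.array(bot.read_position())+[0,0,.0015]; w0=.053
bot.servo_line(p0,rate=.02); print(np.round(bot.read_wrist_force(),1),bot.read_grasp_force())
w=w0
while w>.0345:
    w-=.002 if w>.0405 else .0005
    if w>.0375: bot.servo_line(p0+Y*(w0-w)/2+[0,0,back(w0)-back(w)],rate=.05)
    bot.grip(w); f=bot.read_grasp_force(); sp=6+.3*(W0-bot.read_gripper_width())*1000
    print(round(w,4),round(bot.read_gripper_width(),4),round(f,2),round(sp,2),np.round(bot.read_wrist_force(),1))
    if f-sp>3.5: break
print(bot.read_t())
E
```

```text
[ 0.2  0.2 -2.6] 6.803032010793686
0.051 0.0513 7.39 7.32 [-0.7 -0.1 -1.7]
0.049 0.0494 7.97 7.89 [-0.6 -0.7 -2.5]
0.047 0.047 8.55 8.6 [-0.1  0.3 -1.7]
0.045 0.045 9.14 9.2 [-0.5  1.  -1.5]
0.043 0.0428 9.72 9.87 [ 1.2 -0.2 -1.1]
0.041 0.0413 10.38 10.32 [ 0.4 -0.4 -2.6]
0.039 0.0393 10.88 10.93 [-0.2 -0.6 -2.3]
0.0385 0.0389 11.03 11.03 [-0.   0.1 -2. ]
0.038 0.0383 11.17 11.21 [-0.1 -0.7 -2.1]
0.0375 0.0381 11.32 11.29 [ 0.3  1.3 -1.4]
0.037 0.0372 11.51 11.55 [ 0.5  0.5 -2.5]
0.0365 0.0367 11.93 11.7 [ 0.5 -0.5 -1.6]
0.036 0.036 12.1 11.9 [ 0.  -0.7 -1.5]
0.0355 0.036 13.65 11.92 [-0.7  0.2 -2. ]
0.035 0.0348 16.18 12.26 [ 0.1  0.5 -1.5]
20.4167
```

Run:
```python
from mv import *
H=83.9; X,Y=ax(H)
bot.grip(.0345); print(bot.read_grasp_force()); bot.hold(.3)
p=np.array(bot.read_position())
bot.servo_line(p+[0,0,.006],rate=.02); print(np.round(bot.read_wrist_force(),1),np.round(bot.read_wrist_torque(),2),bot.read_grasp_force())
bot.servo_line(p+[0,0,.006]-X*.19,rate=.08); print(np.round(bot.read_wrist_force(),1),bot.read_grasp_force())
q=p-X*.19+[0,0,.07]
bot.servo_line(q,rate=.08); bot.hold(.3); print(np.round(bot.read_wrist_force(),1),np.round(bot.read_wrist_torque(),2),bot.read_grasp_force(),bot.read_gripper_width(),bot.read_t(),p,bot.read_position())
for n in("side","top"):
    im,d=bot.get_image(n); np.savez(f"pics/{n}4.npz",im=im,d=d); 
    o=bot.outline_of("cell",n); print(n,[(r["confidence"],r["uv"]) for r in o])
    if n=="side": cv2.imwrite("pics/side4c.png",cv2.resize(im[100:330,180:400],None,fx=2.6,fy=2.6,interpolation=cv2.INTER_CUBIC))
```

```text
18.785575032234192
[-0.1  0.1 -2. ] [-0.06  0.02 -0.02] 18.678618371486664
[-0.2  0.6 -2.9] 18.674335777759552
[-0.4 -0.1 -3.5] [-0.11  0.07  0.01] 18.676570057868958 0.03503232969764813 25.1583 [0.5079857  0.1005776  0.02288546] [ 0.48761805 -0.08837961  0.09252378]
side [(0.47, [279.7, 242.2])]
top []
```

View pics/side4c.png

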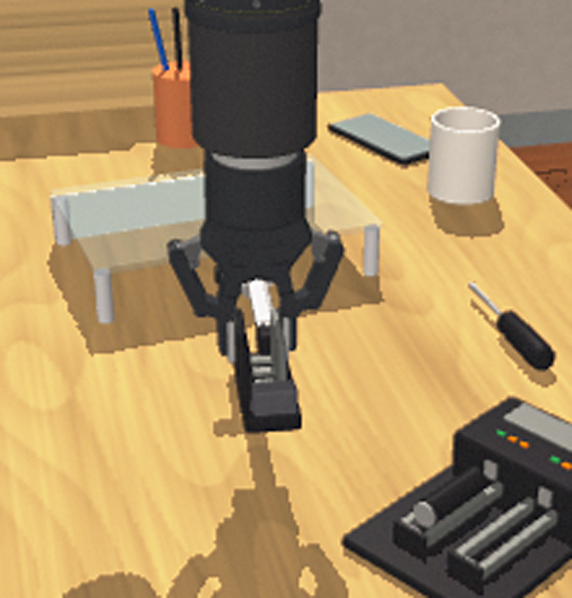

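```bash
cat >> mv.py <<'E'
HB=31.2; BAY=np.array([.6357,-.2629,.0268])
def tcp_cell(c,H,dx=0,dy=0):
    X,Y=ax(H); return np.asarray(c)-X*(.175+dx)+Y*(.0102-dy)+[0,0,.0124]
E
python3 - <<'E'
from mv import *
X,Y=ax(HB)
q=tcp_cell(BAY+[0,0,.06],HB)
bot.servo_line(q,R(HB,0),rate=.09); bot.hold(.2)
print(bot.read_position()-q,np.round(bot.read_wrist_force(),1),bot.read_grasp_force(),bot.read_t())
C=BAY+[0,0,.06]
for n in("side","top"):
    im,d=bot.get_image(n); np.savez(f"pics/{n}5.npz",im=im,d=d)
    Pc,uv=cloud(n,d); L=(Pc-C)@np.c_[X,Y,[0,0,1]]; col=im[uv[:,1],uv[:,0]].max(1)
    k=(abs(L[:,0])<.045)&(abs(L[:,1])<.04)&(abs(L[:,2])<.025)
    if k.sum()>3: print(n,k.sum(),np.percentile(L[k],[2,25,50,75,98],axis=0).round(4).tolist())
    kd=k&(col<70)
    if kd.sum()>3: print(" dark",kd.sum(),np.percentile(L[kd],[2,25,50,75,98],axis=0).round(4).tolist())
    print(project(n,[C-X*.0325,C+X*.0325]).round(1).tolist())
    o=bot.outline_of("cell",n); print([(r["confidence"],r["uv"]) for r in o])
    if n=="side": cv2.imwrite("pics/side5c.png",cv2.resize(im[170:370,240:480],None,fx=3,fy=3,interpolation=cv2.INTER_CUBIC))
E
```

```text
[3.97895110e-05 7.62183935e-05 4.78945435e-05] [ 1.1 -0.1 -2.9] 18.89478474855423 28.5583
side 555 [[-0.0447, -0.0331, -0.0056], [-0.0382, -0.0156, 0.0092], [-0.0093, -0.0032, 0.0149], [0.0093, 0.0094, 0.0189], [0.0267, 0.0286, 0.0249]]
 dark 246 [[-0.0449, -0.0337, 0.0058], [-0.0434, -0.0186, 0.0097], [-0.0335, 0.0012, 0.014], [0.0052, 0.0096, 0.0224], [0.0255, 0.0286, 0.0248]]
[[365.9, 284.3], [386.7, 269.8]]
[(0.32, [306.9, 310.8])]
[[413.2, 234.6], [397.3, 210.3]]
[]
```

View pics/side5c.png

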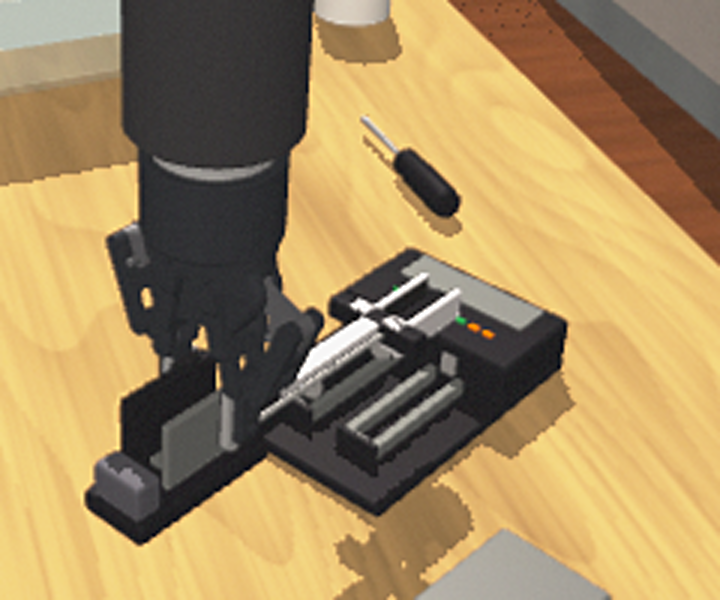

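Run:
```python
from mv import *
X,Y=ax(HB); C=BAY+[0,0,.06]
f=np.load("pics/side5.npz"); im,d=f["im"],f["d"]; Pc,uv=cloud("side",d); L=(Pc-C)@np.c_[X,Y,[0,0,1]]; col=im[uv[:,1],uv[:,0]].min(1)
b=(col>120)&(L[:,2]>-.03)&(L[:,2]<.04)
for nm,lo,hi,x0,x1 in(("left",.004,.025,-.02,.06),("right",-.025,-.004,-.02,.06),("shaft",-.012,.012,-.12,-.05)):
    k=b&(L[:,1]>lo)&(L[:,1]<hi)&(L[:,0]>x0)&(L[:,0]<x1); s=L[k]
    if k.sum()<5: print(nm,k.sum()); continue
    print(nm,k.sum(),"ext",np.percentile(s,[2,50,98],axis=0).round(4).tolist(),"yaw",np.degrees(np.polyfit(s[:,0],s[:,1],1)[0]).round(1))
    # upper edge per x bin
    bins=np.arange(x0,x1,.01); t=[(round(a+.005,3),round(np.percentile(s[(s[:,0]>=a)&(s[:,0]<a+.01),2],95),4)) for a in bins if ((s[:,0]>=a)&(s[:,0]<a+.01)).sum()>3]
    print("  top",t)
k=(col<90)&(abs(L[:,1])<.0105)&(L[:,0]>-.03)&(L[:,0]<.05)&(L[:,2]>-.02)&(L[:,2]<.02); s=L[k]
print("cell",k.sum(),np.percentile(s,[2,50,98],axis=0).round(4).tolist(),np.percentile(uv[k],[2,50,98],axis=0).tolist())
# base block: rear bottom
k=(L[:,0]<-.15)&(L[:,0]>-.27)&(abs(L[:,1])<.05)&(L[:,2]>-.03)&(L[:,2]<.06)
s=L[k]; print("rear z",np.percentile(s[s[:,0]<-.235],[2,98],axis=0).round(4).tolist())
k2=k&(L[:,2]>.02); s=L[k2&(L[:,1]<-.0)&(L[:,0]>-.23)]; 
for a in np.arange(-.23,-.15,.01):
    q=s[(s[:,0]>=a)&(s[:,0]<a+.01)]
    if len(q)>3: print(round(a+.005,3),np.percentile(q[:,2],96).round(4),end=" ")
```

```text
left 46 ext [[-0.0169, 0.0089, 0.0144], [0.0029, 0.0113, 0.0166], [0.027, 0.0146, 0.0184]] yaw -0.8
  top [(np.float64(-0.015), np.float64(0.0173)), (np.float64(-0.005), np.float64(0.018)), (np.float64(0.005), np.float64(0.0181)), (np.float64(0.015), np.float64(0.0181)), (np.float64(0.025), np.float64(0.0176))]
right 136 ext [[-0.0166, -0.0173, -0.0013], [0.0067, -0.0155, 0.0118], [0.0281, -0.011, 0.0178]] yaw -1.3
  top [(np.float64(-0.015), np.float64(0.0171)), (np.float64(-0.005), np.float64(0.0175)), (np.float64(0.005), np.float64(0.018)), (np.float64(0.015), np.float64(0.0176)), (np.float64(0.025), np.float64(0.0168))]
shaft 257 ext [[-0.1177, -0.0109, 0.017], [-0.0822, -0.0048, 0.0224], [-0.0512, 0.0055, 0.0253]] yaw 2.5
  top [(np.float64(-0.115), np.float64(0.0233)), (np.float64(-0.105), np.float64(0.0247)), (np.float64(-0.095), np.float64(0.0245)), (np.float64(-0.085), np.float64(0.0248)), (np.float64(-0.075), np.float64(0.025)), (np.float64(-0.065), np.float64(0.0248)), (np.float64(-0.055), np.float64(0.0252))]
cell 118 [[-0.013, -0.0049, 0.0048], [0.0078, 0.0056, 0.0096], [0.0269, 0.0102, 0.014]] [[369.34, 264.34], [377.5, 270.0], [386.0, 275.0]]
rear z [[-0.2513, -0.0143, -0.0059], [-0.2356, 0.0258, 0.0283]]
-0.225 0.0493 -0.215 0.0499 -0.205 0.0499 -0.195 0.049 -0.185 0.0591 -0.175 0.0489 -0.165 0.04
```

Run:
```python
from mv import *
X,Y=ax(HB); C=BAY+Y*.0012+X*.001
bot.servo_line(tcp_cell(C+[0,0,.006],HB),rate=.05); print(np.round(bot.read_wrist_force(),1))
hit=bot.servo_line(tcp_cell(C+[0,0,-.0015],HB),rate=.008,force_limit=2.)
p0=np.array(bot.read_position()); print(hit,p0-tcp_cell(C,HB),np.round(bot.read_wrist_force(),1),bot.read_grasp_force(),bot.read_t())
im,d=bot.get_image("side"); cv2.imwrite("pics/side6.png",im)
w0=.0345
if hit or 1:
    for w in(.036,.038,.040,.042,.044,.046):
        bot.grip(w); bot.servo_line(p0-Y*(w-w0)/2,rate=.04)
        print(w,round(bot.read_gripper_width(),4),round(bot.read_grasp_force(),1),np.round(bot.read_wrist_force(),1))
im,d=bot.get_image("side"); np.savez("pics/side7.npz",im=im,d=d)
cv2.imwrite("pics/side7c.png",cv2.resize(im[170:370,240:480],None,fx=3,fy=3,interpolation=cv2.INTER_CUBIC)); print(bot.read_t())
```

```text
[ 0.9  0.7 -2.1]
True [-3.33298646e-04  6.25426067e-05 -2.03925677e-03] [ 0.9 -0.1 -1.4] 18.84463369846344 30.95
0.036 0.0363 12.1 [ 0.2 -0.7 -1.2]
0.038 0.0376 11.2 [ 0.5  0.3 -2.3]
0.04 0.0401 10.6 [-0.3  0.7 -1.5]
0.042 0.042 10.0 [ 0.6  0.2 -2. ]
0.044 0.0445 9.5 [-0.4  0.5 -2.5]
0.046 0.0459 8.9 [-1.1  0.2 -2.5]
33.85
```

View pics/side7c.png

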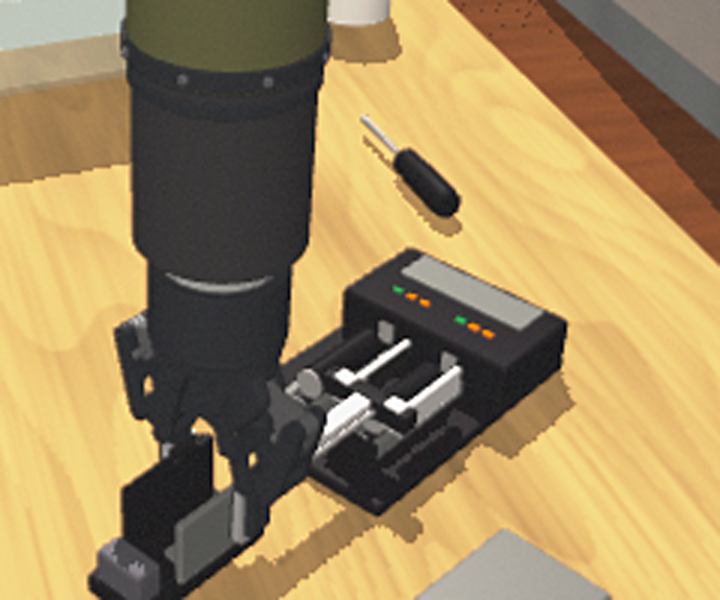

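The cell sits between the open jaws in the empty bay (crop ~(410,375)). I lift straight up, back off along the bay and check.

Run:
```python
from mv import *
X,Y=ax(HB)
p=np.array(bot.read_position()); print(np.round(bot.read_wrist_force(),1))
bot.servo_line(p+[0,0,.03],rate=.04); bot.servo_line(p+[0,0,.055],rate=.08)
q=p+[0,0,.055]-X*.145
bot.servo_line(q,rate=.12); bot.hold(.2)
print(np.round(bot.read_wrist_force(),1),bot.read_grasp_force(),bot.read_position(),bot.read_t())
for n in("side","top"):
    im,d=bot.get_image(n)
    Pc,uv=cloud(n,d); L=(Pc-BAY)@np.c_[X,Y,[0,0,1]]
    k=(abs(L[:,0])<.042)&(abs(L[:,1])<.015)&(L[:,2]>.001)&(L[:,2]<.02); print(n,k.sum(),rect(L[k]),line(L[k]),np.percentile(L[k][:,2],[5,50,95]).round(4))
    k=(abs(L[:,0])<.042)&(abs(L[:,1]-.052)<.015)&(L[:,2]>.001)&(L[:,2]<.02); print(" ref",k.sum(),rect(L[k]),line(L[k]),np.percentile(L[k][:,2],[5,50,95]).round(4))
    im2=im[150:390,200:480] if n=="side" else im[160:400,300:580]
    cv2.imwrite(f"pics/{n}8c.png",cv2.resize(im2,None,fx=2.5,fy=2.5,interpolation=cv2.INTER_CUBIC))
```

```text
[ 0.7  0.4 -2.2]
[ 1.  -0.6 -1.9] 8.866501450538635 [ 0.35997529 -0.4230342   0.09207451] 36.775
side 264 (array([-1.3, -0.8]), array([20.3, 64.8]), 89.6) (array([-4. , -2.6]), np.float64(178.59)) [0.0023 0.0083 0.0113]
 ref 256 (array([ 0.5, 51. ]), array([20.8, 67.9]), 89.3) (array([-3.1, 49.1]), np.float64(177.88)) [0.0023 0.0086 0.0117]
top 237 (array([-0.6,  1.9]), array([64.6, 21.4]), 0.7) (array([-1.6,  2.8]), np.float64(179.83)) [0.0023 0.0077 0.0115]
 ref 242 (array([ 1.1, 53.5]), array([20.6, 67.4]), 89.7) (array([ 0.1, 54.6]), np.float64(0.01)) [0.0024 0.0081 0.0118]
```

View pics/side8c.png

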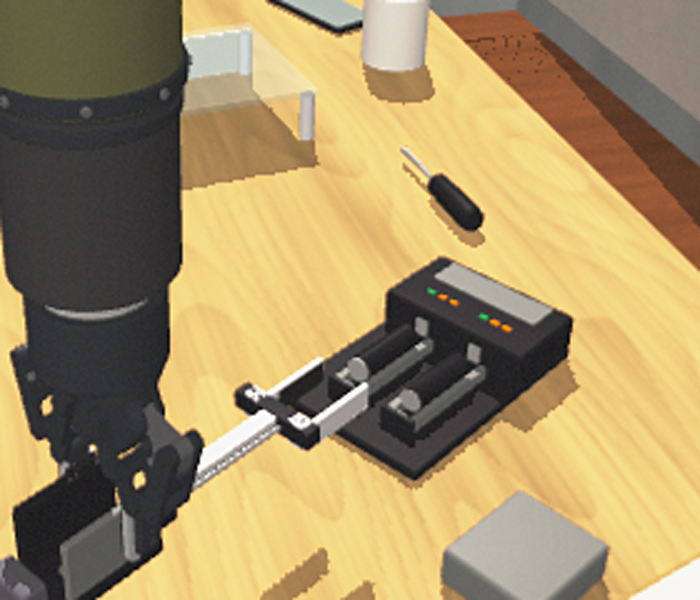

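Both cameras show the cell seated like the reference cell, within about 2 mm. The jaws are 35 mm clear of the charger, so I set the reacher down here.

Run:
```python
from mv import *
X,Y=ax(HB)
p=np.array(bot.read_position())
bot.servo_line([p[0],p[1],.026],rate=.1)
print(bot.servo_line([p[0],p[1],.017],rate=.01,force_limit=2.5),bot.read_position(),np.round(bot.read_wrist_force(),1))
for w in(.052,.056,.060,.070,.085): bot.grip(w)
print(bot.read_grasp_force(),np.round(bot.read_wrist_force(),1))
bot.servo_line([p[0],p[1],.17],rate=.12); bot.hold(.5)
print(np.round(bot.read_wrist_force(),1),bot.read_t())
for n in("side","top"):
    im,d=bot.get_image(n)
    Pc,uv=cloud(n,d); L=(Pc-BAY)@np.c_[X,Y,[0,0,1]]; z=L[:,2]+.0268
    k=(abs(L[:,0])<.042)&(abs(L[:,1])<.015)&(L[:,2]>.001)&(L[:,2]<.02); print(n,k.sum(),rect(L[k]),line(L[k]))
    k=(L[:,0]<-.085)&(L[:,0]>-.26)&(abs(L[:,1])<.06)&(z>.012)&(z<.035); print(" front part",k.sum(),rect(L[k]))
    k=(L[:,0]<-.09)&(L[:,0]>-.175)&(abs(L[:,1])<.06)&(z>.015)&(z<.04); print(" jaw z95",np.percentile(z[k],[50,95]) if k.sum()>3 else k.sum())
    if n=="side": cv2.imwrite(f"pics/{n}9c.png",cv2.resize(im[200:420,180:480],None,fx=2.5,fy=2.5,interpolation=cv2.INTER_CUBIC))
```

```text
True [ 0.35998129 -0.42304219  0.01975562] [0.6 0.7 4. ]
0.0 [-0.7 -0.4 -0.7]
[-0.6  0.2 -0.6] 41.4833
side 265 (array([-0.7, -0.4]), array([65.6, 20.9]), 0.9) (array([-4. , -2.6]), np.float64(178.14))
 front part 1101 (array([-187. ,    7.5]), array([ 67.3, 145.8]), 89.4)
 jaw z95 [0.02375947 0.02702101]
top 226 (array([-0.6,  1.5]), array([20.6, 64.9]), 89.9) (array([-1.2,  2.4]), np.float64(0.45))
 front part 0 (array([0., 0.]), array([0., 0.]), 0.0)
 jaw z95 0
```

View pics/side9c.png

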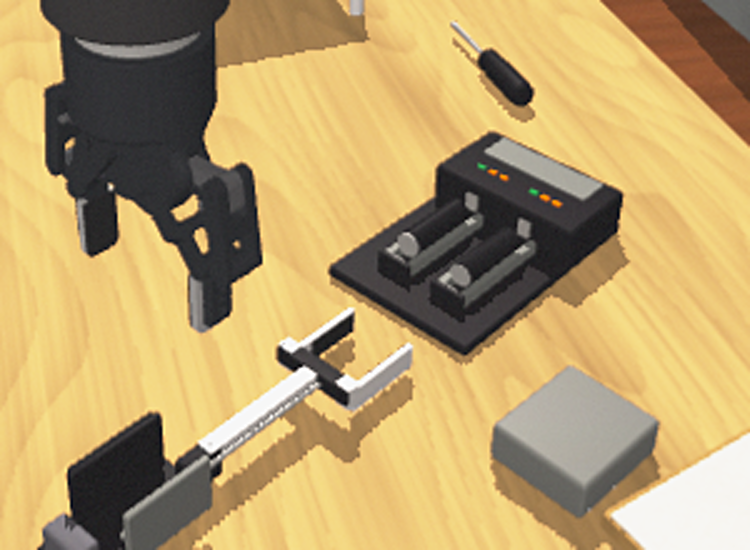

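The cell lies in the bay (crop ~(490,260)). The reacher lies flat on the desk, clear of the charger (jaws at ~(350,350)), and the box and screwdriver look undisturbed.

```bash
python3 -c "
from workcell import bot
print(bot.job_done())"
```

```text
the job is handed in; nothing more can be done
None
```

I handed the job in at about 41.5 s of the 72 s allowed: the cell lies in the charger's empty bay, within about 2 mm of centre, and the reacher lies flat on the desk, about 35 mm clear of the charger; the verdict was not shown.

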